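# Close the sliding jaw on the glass bar

## Task

Close the sliding jaw of the holding fixture on the blue glass bar so that the bar is trapped square against the fence. The jaw is locked open by a spring plunger: press the plunger's round cap fully down and hold it down with a fingertip while you push the jaw's thumb rest towards the fence, and keep pushing until the plunger springs up by itself again and locks the jaw shut. Only press and push: do not lift the jaw, do not touch the glass bar with the fingers (the jaw moves it), and leave the other things on the bench where they are.

Things in the scene. Friction and masses are not known exactly. Their poses are not given: they have to be found in the camera images.
- fixture: Low grey metal holding fixture bolted to the bench, 212 x 160 mm (x, y), 200 mm wide over its bolted lugs. Origin: centre of its underside; +x points from the jaw to the fence (closing direction), z up. Bed top 20 mm above the bench. Side rails with dark gib strips (screw tops 40 mm high) guide the jaw with about 1.5 mm play. Fence: low bar across the +x end, top 30 mm, face at x = +91.5 mm.
- slide: Sliding jaw: loose steel plate 114 x 130 x 10 mm, 0.8 kg, axes as the fixture's, slides along fixture x only. Origin: its underside, centre line, 50 mm behind the rubber front edge that pushes the bar. Fixture x of the origin: -30 mm locked open, +15.5 mm locked shut (2.5 mm play), where the bar stops it. An upright thumb rest (50 wide, 11 thick, top 40 mm above the origin) stands across it.
- thumb_rest (a point): Centre of the flat ribbed rear face of the jaw's thumb rest, to be pushed in fixture +x. The face is 50 mm wide and reaches 15 mm above and below this point; its foot is the top of the jaw plate. 12 mm ahead of the slide's origin. Sliding the jaw takes about 5 to 12 N; when the bar meets the fence it stops hard.
- plunger_top (a point): Centre of the top of the plunger's round black cap, 22 mm diameter, 6 mm thick, on the centre line at fixture x = -32 mm; it never moves sideways. 49 mm above the bench when up, 38 mm fully down (then still 8 mm above the jaw plate). Jaw open: the thumb rest's face is 14 mm ahead of the cap's centre. The stem runs in a slot along the jaw's centre line with a wider hole at each end.
- plunger (a joint): Plunger travel in m: 0 = up (locks the jaw), 0.011 = fully down. Spring 2.5 N at the top, about 5 N fully down. Its collar sits in the jaw's hole and blocks it until 0.009. Once the jaw has moved 6 mm the plate itself keeps the collar down (near 0.0085) and the cap may be let go; it springs up through the jaw's second hole when the jaw is home, 45.5 mm on.
- glass_bar: Blue glass bar 25 x 100 x 18 mm (x, y, z), 0.14 kg, lying loose on the bed between jaw and fence, more or less across the fixture. Origin: centre of its underside. When held, its long sides are parallel to the fence and its centre is at fixture x about +79 mm.
- diamond_pad: Bystander: black hand pad with a green edge, 55 x 90 x 22 mm, beside the fixture at its +y side. Origin: centre of its underside.
- glass_block: Bystander: octagonal pale glass block, 55 mm across, 42 mm tall, beside the fixture at its -y side. Origin: centre of its underside.
- weight: Bystander: brass knob weight, 42 mm diameter, 38 mm tall, beside the fixture at its -y side. Origin: centre of its underside.
Not all that is in view belongs to the job. There is more than one size of the glass_bar; the job needs the larger.

How it is judged (in metres and radians):
On the way, in this order (a step that is already met when the one before it is completed fails the run):
1. the plunger is pressed down by a fingertip while the jaw is still in its open place (value of joint plunger above 0.009 m and contact force between the fingers and fixture above 1 N and x of slide in the frame of fixture below -0.026 m), for 0.05 s.
2. with the plunger down, the jaw has been pushed off its open place towards the fence (value of joint plunger above 0.007 m and x of slide in the frame of fixture above -0.02 m), for 0.05 s.
At the end, for the whole second after the job is handed in: The jaw stands within about 3 mm of its locked-shut place (fixture x = +15.5 mm), the plunger is up again (less than 3 mm down), the bar lies flat in the gap against the fence, parallel to it within 0.06 rad, and all is at rest (x of slide in the frame of fixture between 0.012 and 0.0185 m and value of joint plunger below 0.003 m and x of glass_bar in the frame of fixture between 0.0745 and 0.081 m and angle between the x axis of glass_bar and the x axis of fixture, either way round below 0.06 rad and z of glass_bar in the frame of fixture below 0.023 m and linear speed of each of slide, glass_bar below 0.01 m/s); the robot touches nothing.
It fails at once if the fingers touch the glass bar (contact force between the fingers and glass_bar above 0.5 N).
It fails at once if the jaw is lifted out of its guides or tipped (z of slide in the frame of fixture above 0.026 m or angle between slide's own z axis and vertical above 0.12 rad).
It fails at once if the glass bar is lifted off the bed (z of glass_bar in the frame of fixture above 0.03 m).
It fails at once if a bystander is moved by more than 20 mm (distance of any of diamond_pad, glass_block, weight from where it was at the start of the episode above 0.02 m).
It also fails if it takes over 32 s, if anything falls off the work surface, if the arm or the gripper's body presses on something with over 40 N, if the wrist force passes 120 N, or if a joint passes its speed limit or range.

## Robot

A 6-joint arm with a two-finger parallel gripper is mounted at the origin on a cart in front of the work surface, level with it; the furniture and walls round the work are solid. World frame = base frame: x ahead of the robot, y to its left, z up, the work surface at z = 0. Lengths are in mm, angles in rad, forces in N, time in s.
With the tool pointing down it reaches from about 350 to 975 mm from the base axis. Payload 7.1 kg.
Tool frame: the origin (TCP) lies on the front face of the gripper's body, between the roots of the fingers; the fingertips stand 80 mm ahead of it and the grasp point (between the pads) lies 61 mm ahead of it; z points along the fingers, y is the line along which they close (so a half turn about z gives the same grasp; the last joint's range is limited). The gripper opens to 88 mm and grips with 3 to 60 N. Pads are 20 mm wide; open, the fingers measure 115 mm over their backs; the gripper's body (75 mm by 178 mm) begins 61 mm behind the grasp point.
Start: joints at [-1.141, 0.423, 1.63, -0, 1.089, -0.019], TCP at [271.193, -563.081, 302.675] pointing down, gripper open.
Joint ranges: [-3, 3], [-0.9, 2.11], [0.09, 2.58], [-1.31, 4.45], [0.11, 2.69], [-2.54, 2.54]. Speed limits (rad/s): [2.39, 2.39, 3.01, 3.14, 3.14, 3.14].

## Interface

Orientations are given as a rotation vector (axis times angle).
In Python, from workcell import readout, vision, close_job gives the robot as it stands.
- The arm moves only by the tool servo_tool, never from a script. Its argument "plan" is a list that holds one entry, the list of rows, each a list of 7 numbers: the gripper command: -1 is fully open, 1 is shut, values between are in proportion, then the shift along the world's x, y, z in units of 40 mm (1.0 is 40 mm), then the turn, a rotation vector about the world's x, y, z in units of 5 degrees (1.0 is 5 degrees). A call has 1 to 5 rows; each row shifts and turns the commanded pose from where the row before left it; what a row does not reach is not made up. A row lasts 1/12 s, in which the tool goes at most 41.7 mm and 7.16 degrees, less where a joint would pass 70% of its speed; a pose out of reach is approached as far as the arm can. A call is refused whole if a number of a shift passes 1 or a number of a turn 1, either way. A call with a gripper value outside its range is refused whole. The fingers move at their own pace and stop on an object; the grip force is fixed at half the most. Time passes only in rows, so rows that do not move let the fingers close. It gives the time, the measured TCP pose, the force, the opening and the grip force at its end, in the units of the state.
- readout.get_obs(): the state, without advancing time (a new reading comes with each control period).
- vision.get_image(name): name is "side" or "top" or "wrist"; returns the picture (384x512x3 uint8, red, green, blue); there is no depth.
- vision.camera_params(name): a dict with "fx", "fy", "cx", "cy" (pixels), "rvec" (rotation vector, rad) and "tvec" (3), from world to camera coordinates, as OpenCV has them; the wrist camera has in their place "hand_eye" (4x4, takes a point from camera to tool coordinates, whose origin is the TCP and whose axes are the flange's). Camera axes: x right, y down, z forward; pixel columns grow to the right and rows downward; lengths in mm; the calibration is good to about 2 mm. A picture is of the moment at which its call begins: read the wrist's pose just before it. camera_params takes no time and is no camera call.
- close_job(): hands the job in; it is judged then, once.
The state is a dict: "t": time; "qpos": joint angles; "qvel": joint speeds; "joint_torque": joint torques, N m; "ee_pos": TCP position; "orientation": TCP orientation; "ft_force": force on the tool from outside, world axes, zero at the start; "moment": the same for the moment, N m; "width": finger opening in mm; "grasp_force": force on a finger pad.
Only numpy, scipy, OpenCV 4.12 (cv2) and the standard library are available. Lean on these libraries where they do the work, as an engineer would, in place of code of your own. Each camera call takes 0.05 s, during which the arm holds its last target. There are 200 camera calls.

## Working session

There is one attempt and no reset: what is moved stays moved. The work goes in short steps, Python scripts to look and compute and a tool call to move; the robot and the scene stay as the last step left them, time stands still between calls to the robot, and variables do not carry over. Pictures are saved under pics/ and viewed, at most 10 in all, crops included, and the job is handed in when it is done.

Besides the shell and the picture viewer there is one more tool, called after "Emit:" in YAML: its name, and indented under it one key for each argument. servo_tool: Moves the arm, as the interface text tells. Its arguments: {"type":"object","properties":{"plan":{"type":"array"}},"required":["plan"]}

```bash
mkdir -p pics; cat > h.py <<'E'
import numpy as np, cv2
from workcell import readout, vision, close_job
def cam(n):
    p=vision.camera_params(n); K=np.array([[p['fx'],0,p['cx']],[0,p['fy'],p['cy']],[0,0,1.]])
    if 'rvec' in p:
        R=cv2.Rodrigues(np.array(p['rvec'],float))[0]; t=np.array(p['tvec'],float).ravel()
    else:
        o=readout.get_obs(); T=np.eye(4); T[:3,:3]=cv2.Rodrigues(np.array(o['orientation'],float))[0]; T[:3,3]=o['ee_pos']
        M=np.linalg.inv(T@np.array(p['hand_eye'])); R,t=M[:3,:3],M[:3,3]
    return K,R,t
def ray(c,uv,z):
    K,R,t=c; d=R.T@np.linalg.solve(K,[uv[0],uv[1],1.]); C=-R.T@t
    return C+d*(z-C[2])/d[2]
def proj(c,P):
    K,R,t=c; q=K@(R@np.asarray(P,float)+t); return q[:2]/q[2]
def snap(n,f):
    im=vision.get_image(n); cv2.imwrite('pics/'+f,im[:,:,::-1]); return im
E
python3 - <<'E'
from h import *
o=readout.get_obs(); print(o)
a=snap('top','t0.png'); b=snap('side','s0.png')
cv2.imwrite('pics/t0b.png',cv2.resize(a[:,:,::-1],(800,600),interpolation=cv2.INTER_CUBIC))
for n in('top','side'):
    K,R,t=cam(n); print(n,K[0,0],-R.T@t,R[2])
E
```

```text
{'t': 0.0, 'qpos': array([-1.14101030e+00,  4.23851714e-01,  1.63067820e+00, -2.23610760e-05,
        1.08860687e+00, -1.90166211e-02]), 'qvel': array([ 0.00055926, -0.00046896,  0.00037276, -0.00149238,  0.00076567,
        0.00146757]), 'joint_torque': array([ 1.43465659e-03, -5.44621181e+01, -2.73663211e+01,  6.45090756e-02,
        2.28318939e-02, -1.22860652e-04]), 'ee_pos': array([ 271.0090253 , -562.70692446,  301.8994546 ]), 'orientation': array([-3.06135156e+00, -6.98756198e-01,  5.24870764e-04]), 'ft_force': array([ 0.15670387, -0.20657134,  0.18247581]), 'moment': array([ 0.00876259, -0.00690529,  0.02324458]), 'grasp_force': 0.0, 'width': 88.0781476773362}
top 452.0369869073343 [ 323.70594699   22.23790911 1031.83675147] [ 0.21002621  0.0018765  -0.97769396]
side 360.95681590268975 [ 569.05934539 -623.93363722  610.14856271] [-0.0151346   0.76364252 -0.64546189]
```

View pics/t0b.png

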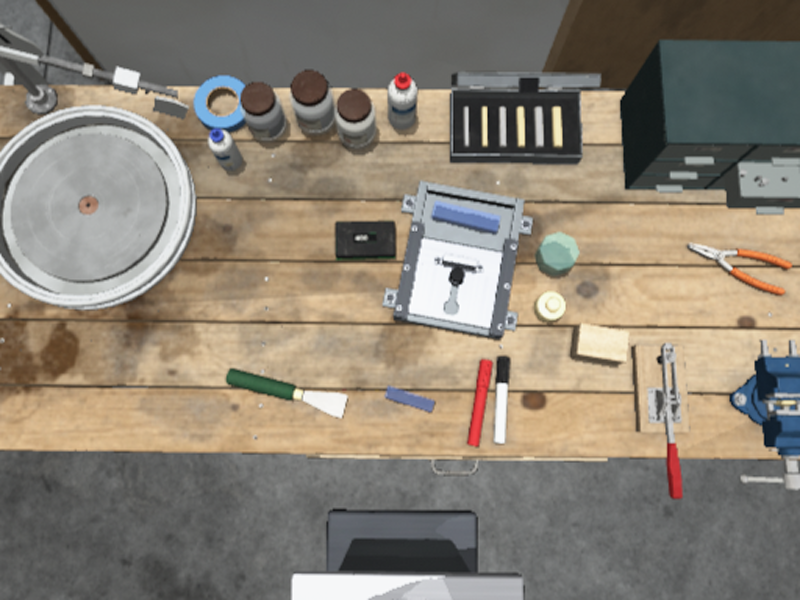

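View pics/s0.png

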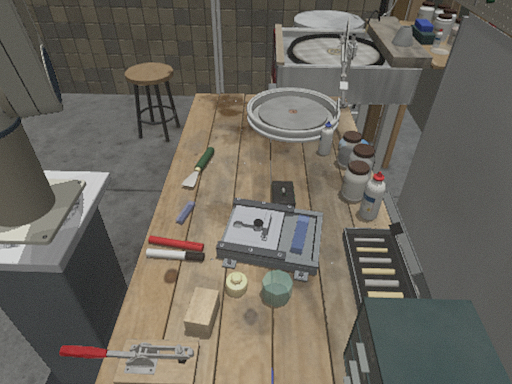

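The larger bar lies in the fixture at about (466,218) in the enlarged top view. The smaller blue bar at (410,398) is loose near the front of the bench and is a decoy. The black cap is at about (456,276), the thumb rest at (459,263), and closing runs up the image. I'll confirm this in one crop.

```bash
python3 - <<'E'
from h import *
a=cv2.imread('pics/t0.png'); c=cam('top')
cv2.imwrite('pics/c1.png',cv2.resize(a[110:220,240:350],(600,600),interpolation=cv2.INTER_CUBIC))
hsv=cv2.cvtColor(a,cv2.COLOR_BGR2HSV)
blue=cv2.inRange(hsv,(105,70,60),(130,255,255)); 
n,l,s,ce=cv2.connectedComponentsWithStats(blue)
for i in range(1,n):
    if s[i,4]>60 and 230<ce[i][0]<350: 
        r=cv2.minAreaRect(np.argwhere(l==i)[:,::-1].astype(np.float32)); print('blue',ce[i],s[i,4],r,ray(c,ce[i],38 if ce[i][1]<200 else 15))
        print([ray(c,p,38)[:2].round(1) for p in cv2.boxPoints(r)])
sub=(a.max(2)<45).astype(np.uint8); n,l,s,ce=cv2.connectedComponentsWithStats(sub[110:220,240:350])
for i in range(1,n):
    if s[i,4]>15: print('dark',ce[i]+[240,110],s[i],ray(c,ce[i]+[240,110],49))
E
```

```text
blue [297.73277662 138.7223382 ] 479 ((297.7950439453125, 138.76072692871094), (42.66450119018555, 11.210433959960938), 13.392498016357422) [654.68737832 -79.0338421   38.        ]
[array([652.7, -28.4]), array([679.2, -34.4]), array([ 656.5, -130. ]), array([ 630.2, -123.6])]
blue [261.4973822  254.93193717] 191 ((261.5500183105469, 254.8500213623047), (30.041635513305664, 6.957010269165039), 18.43494987487793) [389.80024133   1.58701426  15.        ]
[array([391.2,  35.4]), array([405.6,  30.9]), array([385.8, -31.5]), array([371.5, -26.8])]
dark [300.921875 127.171875] [34 12 54 11 64] [678.83431062 -85.43774345  49.        ]
dark [245.94736842 163.31578947] [ 0 53 13  2 19] [591.4827924   39.07843404  49.        ]
```

View pics/c1.png

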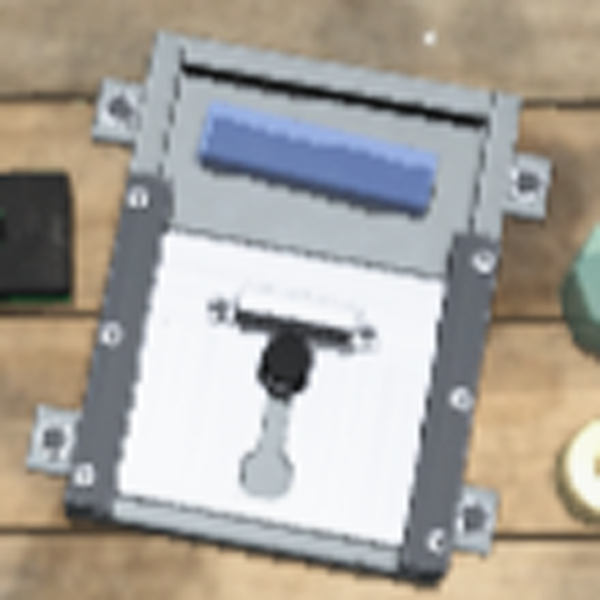

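The crop confirms the bar of about 100 mm in the fixture, with the cap centred at about (287,355), the thumb rest behind it and the gib screws visible on both rails. Next I work out the yaw from the screws.

```bash
python3 - <<'E'
from h import *
c=cam('top'); f=lambda u,v,z: ray(c,(240+u*110/600-.4,110+v*110/600-.4),z)
A,B,C,D=[f(u,v,40) for u,v in((138,198),(84,473),(484,260),(437,540))]
for p,q in((A,B),(C,D)): d=p-q; print('rail',np.hypot(*d[:2]),np.degrees(np.arctan2(d[1],d[0])))
d=A-C; print('across',np.hypot(*d[:2]),np.degrees(np.arctan2(-d[0],d[1])))
print('cap',f(287,354,49)); print('restTop',f(228,290,70),f(368,315,70)); print('slot hole',f(267,472,30))
M=(A+B+C+D)/4;print('screws mid',M)
print('lugs',[f(u,v,15).round(1) for u,v in((120,107),(527,180),(53,438),(473,518))])
E
```

```text
rail 119.82658928577102 -10.2254753697027
rail 120.7202533208143 -10.395105164583015
across 146.8369514218634 -9.834511825882318
cap [566.96453515 -64.89721436  49.        ]
restTop [588.0600916  -39.35148017  70.        ] [578.38571767 -95.76535378  70.        ]
slot hole [521.25635201 -58.02950462  30.        ]
screws mid [564.08422533 -65.07815941  40.        ]
lugs [array([684.8,   4. ,  15. ]), array([ 654. , -171.8,   15. ]), array([537.6,  30.9,  15. ]), array([ 505.7, -145.4,   15. ])]
```

Yaw is about -10.2° and the cap is near (566,-65). That agrees with the lug centre (595.5,-70.6) offset by 32 mm. I'll close the fingers, square them to the fixture and press the cap with the tips so that their flat side pushes the rest.

Emit:
servo_tool:
  plan:
    - [[1,0.494,0.829,0,0,0,-0.72],[1,0.494,0.829,0,0,0,-0.72],[1,0.494,0.829,0,0,0,-0.72],[1,0.494,0.829,0,0,0,-0.72],[1,0.494,0.829,0,0,0,-0.72]]

```text
t: 0.52
ee_pos: [370.3, -395.6, 302.3]
orientation: [-3.134, -0.205, 0.001]
ft_force: [1.7, 0.6, -0.3]
width: 58.0
grasp_force: 0.0
```

Emit:
servo_tool:
  plan:
    - [[1,0.494,0.829,0,0,0,-0.72],[1,0.494,0.829,0,0,0,-0.72],[1,0.494,0.829,0,0,0,-0.72],[1,0.494,0.829,0,0,0,-0.72],[1,0.494,0.829,0,0,0,-0.72]]

```text
t: 0.93
ee_pos: [469.2, -229.6, 302.5]
orientation: [-3.128, 0.287, 0.001]
ft_force: [0.5, 0.2, -0.5]
width: 24.5
grasp_force: 0.0
```

Emit:
servo_tool:
  plan:
    - [[1,0.494,0.829,0,0,0,0],[1,0.494,0.829,0,0,0,0],[1,0.494,0.829,0,0,0,0],[1,0.4,0.7,0,0,0,0],[1,0,0,0,0,0,0]]

```text
t: 1.35
ee_pos: [546.3, -99.8, 302.6]
orientation: [-3.128, 0.275, -0.002]
ft_force: [-0.4, -1.0, -0.4]
width: 0.4
grasp_force: 0.0
```

```bash
python3 - <<'E'
from h import *
o=readout.get_obs(); print({k:np.round(o[k],2) for k in('t','qpos','ee_pos','ft_force','width')})
R=cv2.Rodrigues(o['orientation'])[0]; print(R.round(3),np.degrees(np.arctan2(R[1,0],R[0,0])))
c=cam('wrist'); a=snap('wrist','w0.png'); print('cap',proj(c,[566,-65,49]),'rest top',proj(c,[579.5,-67.5,60]),'tips',proj(c,np.array(o['ee_pos'])+R@[0,0,80]))
E
```

```text
{'t': np.float64(1.35), 'qpos': array([-0.2 ,  0.32,  1.79,  0.  ,  1.03,  1.54]), 'ee_pos': array([546.25, -99.82, 302.56]), 'ft_force': array([-0.44, -1.03, -0.37]), 'width': np.float64(0.38)}
[[ 0.985 -0.174  0.001]
 [-0.174 -0.985  0.001]
 [ 0.001 -0.001 -1.   ]] -10.047109959081512
cap [224.5095676  166.64432494] rest top [223.23517706 156.98354435] tips [254.51607374 238.42476514]
```

View pics/w0.png

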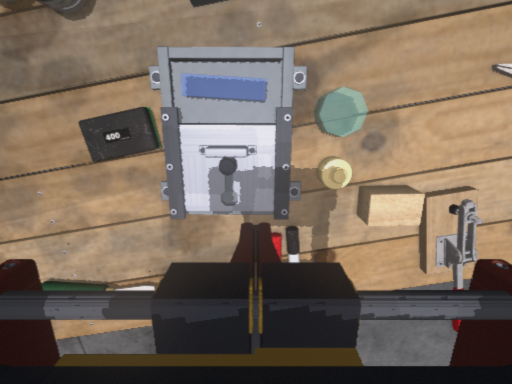

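The wrist view shows the fixture square in the image, with the cap at about (228,165), the thumb rest at (228,151) and the bar at (225,88). I predicted the cap at (224.5,166.6), so I'll refine its position.

```bash
python3 - <<'E'
from h import *
c=cam('wrist'); a=cv2.imread('pics/w0.png')
g=(a.max(2)<60).astype(np.uint8)[150:185,205:255]; n,l,s,ce=cv2.connectedComponentsWithStats(g)
for i in range(1,n):
    if s[i,4]>30: print(ce[i]+[205,150],s[i],ray(c,ce[i]+[205,150],47))
print('rest ends',ray(c,(202,151),58),ray(c,(254,151),58))
S=[ray(c,p,40) for p in((166,115.5),(173,212),(288.5,115),(285,212))]
print(np.round(S,1),np.mean(S,0), [np.degrees(np.arctan2(*(S[i]-S[i+1])[1::-1])) for i in(0,2)])
E
```

```text
rest ends [588.99105924 -46.05855088  58.        ] [ 578.27694117 -106.56336633   58.        ]
[[ 636.2   -9.3   40. ]
 [ 514.9   14.3   40. ]
 [ 611.1 -154.5   40. ]
 [ 488.9 -132.4   40. ]] [562.78606679 -70.49398759  40.        ] [np.float64(-11.01271613861229), np.float64(-10.21607841493862)]
```

Emit:
servo_tool:
  plan:
    - [[1,0.265,0.4,-0.6,0,0,-0.06],[1,0.265,0.4,-0.6,0,0,0],[1,0,0,-0.7,0,0,0],[1,0,0,-0.66,0,0,0],[1,0,0,0,0,0,0]]

```text
t: 1.82
ee_pos: [561.9, -72.3, 195.5]
orientation: [-3.128, 0.29, 0.014]
ft_force: [-1.2, -0.2, -0.1]
width: 0.4
grasp_force: 0.0
```

Emit:
servo_tool:
  plan:
    - [[1,0,0,0,0,0,0],[1,0,0,0,0,0,0]]

```text
t: 1.98
ee_pos: [565.6, -72.9, 201.3]
orientation: [3.128, -0.291, 0.001]
ft_force: [0.7, -1.0, 0.1]
width: 0.5
grasp_force: 0.0
```

```bash
python3 - <<'E'
from h import *
o=readout.get_obs(); R=cv2.Rodrigues(o['orientation'])[0]; print(o['ee_pos'],np.degrees(np.arctan2(R[1,0],R[0,0])),o['ft_force'])
c=cam('wrist'); a=snap('wrist','w1.png'); s=snap('side','s1.png'); snap('top','t1.png')
S=cam('side'); q=proj(S,[566,-67,49]); print('side cap',q)
x,y=q.astype(int); b=cv2.resize(s[y-50:y+50,x-50:x+50,::-1],(384,384),interpolation=cv2.INTER_CUBIC)
cv2.imwrite('pics/m1.png',cv2.resize(np.hstack([a[:,:,::-1],b]),(800,343)))
print(x,y,'cap in wrist',proj(c,[566,-67,49]))
E
```

```text
[565.56472918 -72.87519235 201.34370145] -10.638446815975293 [ 0.68677102 -0.99645684  0.10130819]
side cap [258.10704012 220.81028937]
258 220 cap in wrist [248.15749981 203.67327456]
```

View pics/m1.png

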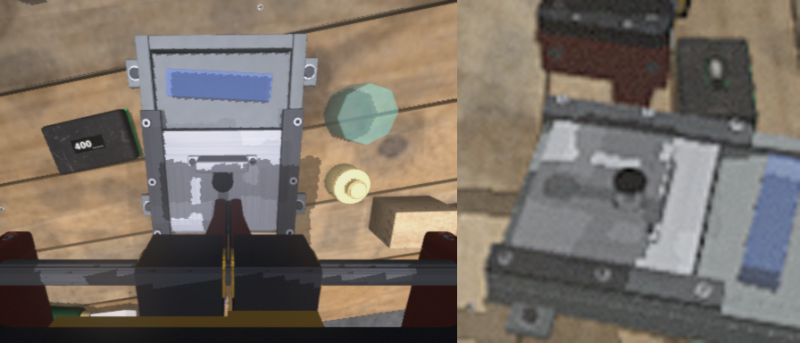

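Both views put the cap at about (566,-67,49): the wrist sees it at (249,204) and the side view at (258,223), within about 2 px of prediction. I'll centre over it and go down to just above it.

Emit:
servo_tool:
  plan:
    - [[1,0,0.14,-0.5,0,0,0.04],[1,0,0,-0.5,0,0,0],[1,0,0,-0.3,0,0,0],[1,0,0,0,0,0,0],[1,0,0,0,0,0,0]]

```text
t: 2.55
ee_pos: [565.3, -66.5, 148.5]
orientation: [3.129, -0.285, -0.001]
ft_force: [0.5, 0.7, -0.2]
width: 0.4
grasp_force: 0.0
```

Emit:
servo_tool:
  plan:
    - [[1,0,0,0,0,0,0],[1,0,0,0,0,0,0],[1,0,0,0,0,0,0]]

```text
t: 2.8
ee_pos: [565.9, -66.5, 149.3]
orientation: [3.129, -0.284, 0.003]
ft_force: [-0.5, -0.7, -0.5]
width: 0.6
grasp_force: 0.0
```

Emit:
servo_tool:
  plan:
    - [[1,0,0,-0.25,0,0,0],[1,0,0,-0.2,0,0,0],[1,0,0,0,0,0,0],[1,0,0,0,0,0,0]]

```text
t: 3.13
ee_pos: [564.8, -66.3, 129.5]
orientation: [-3.129, 0.284, 0.003]
ft_force: [0.5, 0.4, 0.3]
width: 0.5
grasp_force: 0.0
```

Emit:
servo_tool:
  plan:
    - [[1,0,0,-0.1,0,0,0],[1,0,0,-0.1,0,0,0],[1,0,0,0,0,0,0],[1,0,0,0,0,0,0]]

```text
t: 3.47
ee_pos: [565.2, -66.4, 122.2]
orientation: [-3.129, 0.284, 0.001]
ft_force: [-1.4, -0.2, 3.7]
width: 0.6
grasp_force: 1.9
```

```bash
python3 - <<'E'
from h import *
o=readout.get_obs(); print(o['ee_pos'],o['ft_force'],o['moment'])
a=snap('wrist','w2.png'); s=snap('side','s2.png')
b=cv2.resize(s[180:260,218:298,::-1],(384,384),interpolation=cv2.INTER_CUBIC)
cv2.imwrite('pics/m2.png',cv2.resize(np.hstack([a[:,:,::-1],b]),(800,343)))
E
```

```text
[565.20811781 -66.38475668 122.18621849] [-1.40401804 -0.20105718  3.74905364] [ 0.07040059  0.21740049 -0.04946794]
```

View pics/m2.png

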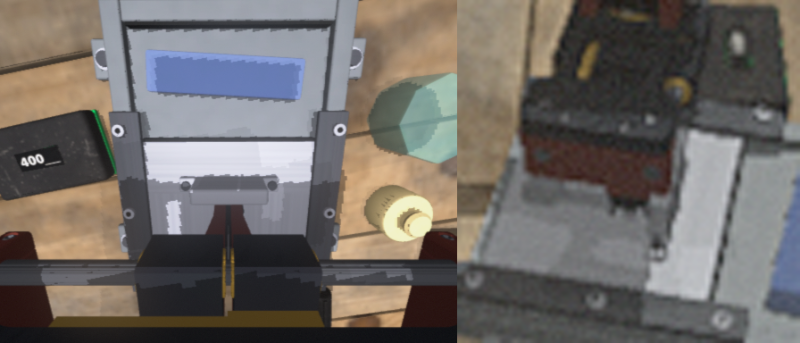

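The fingertips (229,225) stand on the cap, centred behind the thumb rest (228,188). 3.7 N at tip height 42 mm fits a cap about 7 mm down. I'll press it fully down.

Emit:
servo_tool:
  plan:
    - [[1,0,0,-0.1,0,0,0],[1,0,0,-0.03,0,0,0],[1,0,0,0,0,0,0],[1,0,0,0,0,0,0]]

```text
t: 3.9
ee_pos: [565.4, -66.4, 118.2]
orientation: [3.129, -0.284, 0.001]
ft_force: [-4.7, 1.4, 15.4]
width: 0.1
grasp_force: 7.9
```

Emit:
servo_tool:
  plan:
    - [[1,0,0,0,0,0,0],[1,0,0,0,0,0,0]]

```text
t: 4.07
ee_pos: [565.4, -66.4, 118.2]
orientation: [3.129, -0.284, 0.001]
ft_force: [-4.9, -0.1, 15.2]
width: 0.3
grasp_force: 7.9
```

The plunger is bottomed: tip at 38 mm and 15 N. Now I push along fixture +x.

Emit:
servo_tool:
  plan:
    - [[1,0.074,-0.0135,0,0,0,0],[1,0.074,-0.0135,0,0,0,0],[1,0.074,-0.0135,0,0,0,0],[1,0.074,-0.0135,0,0,0,0],[1,0,0,0,0,0,0]]

```text
t: 4.48
ee_pos: [568.3, -66.9, 117.6]
orientation: [-3.127, 0.284, 0.035]
ft_force: [-35.2, 6.7, 47.2]
width: 0.6
grasp_force: 23.5
```

Force built up to -35 N after 3 mm, so the jaw is still blocked. I'll back off and check the plunger's force curve.

Emit:
servo_tool:
  plan:
    - [[1,-0.15,0.027,0,0,0,0],[1,-0.15,0.027,0,0,0,0],[1,0,0,0,0,0,0],[1,0,0,0,0,0,0]]

```text
t: 4.82
ee_pos: [564.9, -66.3, 118.2]
orientation: [-3.129, 0.284, -0.0]
ft_force: [-5.2, 0.2, 16.5]
width: 0.5
grasp_force: 8.0
```

Emit:
servo_tool:
  plan:
    - [[1,-0.05,0.01,0,0,0,0],[1,0,0,0,0,0,0],[1,0,0,0,0,0,0]]

```text
t: 5.07
ee_pos: [564.4, -66.2, 118.2]
orientation: [3.128, -0.284, 0.006]
ft_force: [-0.1, 0.4, 11.1]
width: 0.5
grasp_force: 5.7
```

```bash
python3 - <<'E'
from h import *
o=readout.get_obs(); print(o['ee_pos'],o['ft_force'],o['moment'],o['orientation'])
a=snap('wrist','w3.png'); s=snap('side','s3.png')
b0=cv2.imread('pics/s2.png')[180:260,218:298]
f=lambda x:cv2.resize(x,(384,384),interpolation=cv2.INTER_CUBIC)
w=lambda n:f(cv2.imread(n)[150:270,190:310])
cv2.imwrite('pics/m3.png',cv2.resize(np.hstack([w('pics/w2.png'),w('pics/w3.png'),f(s[180:260,218:298,::-1])]),(800,267)))
E
```

```text
[564.4462401  -66.21357529 118.23756505] [-0.12489408  0.38532679 11.11983208] [ 0.01993308  0.05735003 -0.03085584] [ 3.12849166 -0.28432291  0.00553268]
```

View pics/m3.png

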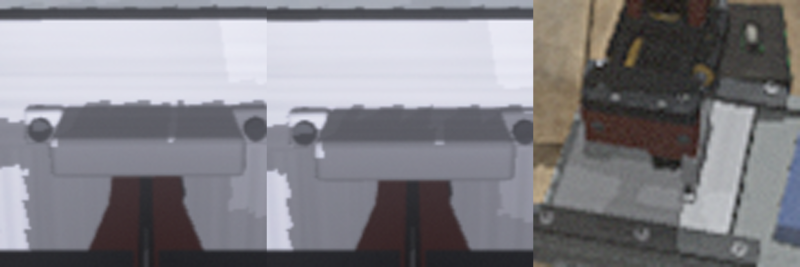

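Emit:
servo_tool:
  plan:
    - [[1,0,0,-0.03,0,0,0],[1,0,0,0,0,0,0],[1,0,0,0,0,0,0]]

```text
t: 5.42
ee_pos: [564.5, -66.2, 118.0]
orientation: [3.129, -0.284, 0.006]
ft_force: [-4.1, 0.6, 22.2]
width: 0.6
grasp_force: 11.2
```

Emit:
servo_tool:
  plan:
    - [[1,0,0,0.08,0,0,0],[1,0,0,0,0,0,0],[1,0,0,0,0,0,0]]

```text
t: 5.67
ee_pos: [564.4, -66.2, 119.8]
orientation: [3.129, -0.284, 0.005]
ft_force: [1.5, -1.1, 3.9]
width: 0.7
grasp_force: 2.2
```

Emit:
servo_tool:
  plan:
    - [[1,0,0,0.05,0,0,0],[1,0,0,0,0,0,0],[1,0,0,0,0,0,0]]

```text
t: 5.92
ee_pos: [563.8, -66.1, 121.3]
orientation: [3.129, -0.284, 0.003]
ft_force: [2.7, -0.5, 4.2]
width: 0.5
grasp_force: 2.0
```

The plunger does bottom at tip 38 mm. The x force was friction from the cap being overloaded, so I'll press lightly, about 1 mm above bottom and 5 N, and push again.

Emit:
servo_tool:
  plan:
    - [[1,0.025,-0.005,-0.06,0,0,0],[1,0,0,0,0,0,0],[1,0,0,0,0,0,0]]

```text
t: 6.17
ee_pos: [564.0, -66.1, 118.4]
orientation: [-3.129, 0.284, 0.001]
ft_force: [2.6, -0.1, 5.0]
width: 0.3
grasp_force: 2.5
```

Emit:
servo_tool:
  plan:
    - [[1,0.05,-0.009,0,0,0,0],[1,0.025,-0.005,0,0,0,0],[1,0,0,0,0,0,0]]

```text
t: 6.42
ee_pos: [564.8, -66.3, 118.2]
orientation: [-3.128, 0.284, 0.01]
ft_force: [-5.7, 1.0, 12.4]
width: 0.4
grasp_force: 6.6
```

Emit:
servo_tool:
  plan:
    - [[1,0.05,-0.009,0,0,0,0],[1,0.025,-0.005,0,0,0,0],[1,0,0,0,0,0,0]]

```text
t: 6.67
ee_pos: [565.5, -66.4, 118.1]
orientation: [-3.128, 0.284, 0.019]
ft_force: [-13.4, 4.0, 21.0]
width: 0.4
grasp_force: 10.5
```

Emit:
servo_tool:
  plan:
    - [[1,0,0,0.05,0,0,0],[1,0,0,0,0,0,0],[1,0,0,0,0,0,0]]

```text
t: 6.92
ee_pos: [568.0, -67.0, 119.7]
orientation: [-3.128, 0.284, 0.008]
ft_force: [-5.7, 1.3, 6.0]
width: 0.6
grasp_force: 3.3
```

Emit:
servo_tool:
  plan:
    - [[1,0.05,-0.009,0.01,0,0,0],[1,0.025,-0.005,0,0,0,0],[1,0,0,0,0,0,0]]

```text
t: 7.17
ee_pos: [569.4, -67.3, 119.8]
orientation: [-3.128, 0.284, 0.015]
ft_force: [-10.7, 1.8, 10.1]
width: 0.6
grasp_force: 6.0
```

Emit:
servo_tool:
  plan:
    - [[1,0.03,-0.005,-0.02,0,0,0],[1,0,0,0,0,0,0],[1,0,0,0,0,0,0]]

```text
t: 7.42
ee_pos: [570.1, -67.4, 118.9]
orientation: [-3.128, 0.284, 0.016]
ft_force: [-12.4, 2.3, 10.5]
width: 0.1
grasp_force: 6.5
```

Emit:
servo_tool:
  plan:
    - [[1,0.05,-0.009,0.0,0,0,0],[1,0,0,0,0,0,0],[1,0,0,0,0,0,0]]

```text
t: 7.67
ee_pos: [572.7, -67.9, 118.8]
orientation: [-3.128, 0.284, 0.014]
ft_force: [-8.8, 1.9, 6.4]
width: 0.9
grasp_force: 5.2
```

The jaw is moving at about 9 N, so I continue.

Emit:
servo_tool:
  plan:
    - [[1,0.05,-0.009,0,0,0,0],[1,0.05,-0.009,0,0,0,0],[1,0.05,-0.009,0,0,0,0],[1,0,0,0,0,0,0]]

```text
t: 8.0
ee_pos: [578.9, -69.0, 118.8]
orientation: [-3.128, 0.284, 0.014]
ft_force: [-9.0, 1.1, 7.8]
width: 0.7
grasp_force: 5.3
```

Emit:
servo_tool:
  plan:
    - [[1,0.05,-0.009,0,0,0,0],[1,0.05,-0.009,0,0,0,0],[1,0,0,0,0,0,0]]

```text
t: 8.25
ee_pos: [582.9, -69.8, 118.8]
orientation: [-3.128, 0.284, 0.014]
ft_force: [-8.7, 1.5, 6.6]
width: 0.5
grasp_force: 5.3
```

Emit:
servo_tool:
  plan:
    - [[1,0.074,-0.0135,0,0,0,0],[1,0.074,-0.0135,0,0,0,0],[1,0.074,-0.0135,0,0,0,0],[1,0.074,-0.0135,0,0,0,0],[1,0,0,0,0,0,0]]

```text
t: 8.67
ee_pos: [595.7, -72.0, 118.7]
orientation: [-3.128, 0.284, 0.011]
ft_force: [-5.2, 1.4, 1.5]
width: 0.5
grasp_force: 2.8
```

Emit:
servo_tool:
  plan:
    - [[1,0.074,-0.0135,0,0,0,0],[1,0.074,-0.0135,0,0,0,0],[1,0.074,-0.0135,0,0,0,0],[1,0.05,-0.009,0,0,0,0],[1,0,0,0,0,0,0]]

```text
t: 9.08
ee_pos: [606.4, -74.0, 118.6]
orientation: [-3.128, 0.284, 0.011]
ft_force: [-5.3, 0.9, 2.4]
width: 0.5
grasp_force: 3.0
```

Emit:
servo_tool:
  plan:
    - [[1,0.05,-0.009,0,0,0,0],[1,0.05,-0.009,0,0,0,0],[1,0,0,0,0,0,0]]

```text
t: 9.33
ee_pos: [610.2, -74.7, 118.5]
orientation: [-3.128, 0.284, 0.012]
ft_force: [-7.7, 1.1, 4.1]
width: 0.6
grasp_force: 3.5
```

Emit:
servo_tool:
  plan:
    - [[1,0.05,-0.009,0,0,0,0],[1,0.025,-0.005,0,0,0,0],[1,0,0,0,0,0,0]]

```text
t: 9.58
ee_pos: [613.0, -75.2, 118.5]
orientation: [-3.128, 0.284, 0.013]
ft_force: [-7.1, 0.6, 3.2]
width: 0.2
grasp_force: 3.6
```

Emit:
servo_tool:
  plan:
    - [[1,0.05,-0.009,0,0,0,0],[1,0,0,0,0,0,0],[1,0,0,0,0,0,0]]

```text
t: 9.83
ee_pos: [614.2, -75.5, 118.5]
orientation: [-3.128, 0.284, 0.015]
ft_force: [-9.3, 2.2, 6.6]
width: 0.4
grasp_force: 5.1
```

Emit:
servo_tool:
  plan:
    - [[1,0.05,-0.009,0,0,0,0],[1,0,0,0,0,0,0],[1,0,0,0,0,0,0]]

```text
t: 10.08
ee_pos: [614.5, -75.5, 118.4]
orientation: [-3.128, 0.284, 0.022]
ft_force: [-15.9, 2.7, 11.4]
width: 0.2
grasp_force: 8.3
```

```bash
python3 - <<'E'
from h import *
a=snap('wrist','w4.png'); s=snap('side','s4.png'); t=snap('top','t4.png')
f=lambda x:cv2.resize(x,(400,400),interpolation=cv2.INTER_CUBIC)
cv2.imwrite('pics/m4.png',np.hstack([f(a[0:240,130:370,::-1]),f(s[180:270,223:313,::-1])]))
E
```

```text
(no output)
```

View pics/m4.png

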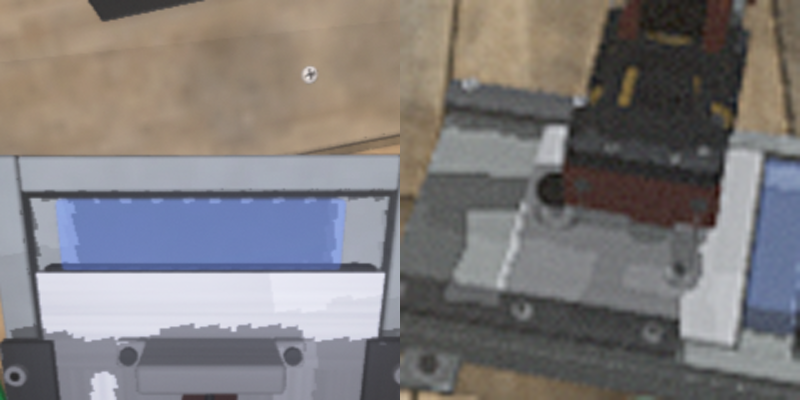

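The bar (205,235) is square against the fence and the jaw's rubber edge is on it. I push a little more to make sure, then retract backward and up.

Emit:
servo_tool:
  plan:
    - [[1,0.05,-0.009,0.02,0,0,0],[1,0,0,0,0,0,0],[1,0,0,0,0,0,0],[1,0,0,0,0,0,0]]

```text
t: 10.57
ee_pos: [614.9, -75.7, 118.5]
orientation: [-3.128, 0.284, 0.028]
ft_force: [-19.5, 3.2, 11.4]
width: 0.2
grasp_force: 10.2
```

Emit:
servo_tool:
  plan:
    - [[1,-0.1,0.018,0,0,0,0],[1,-0.1,0.018,0,0,0,0],[1,-0.05,0.009,0,0,0,0],[1,0,0,0,0,0,0],[1,0,0,0,0,0,0]]

```text
t: 10.98
ee_pos: [612.4, -75.0, 121.0]
orientation: [3.129, -0.284, 0.001]
ft_force: [-0.4, -1.1, 0.2]
width: 0.5
grasp_force: 0.0
```

Free of contact. I lift clear and move back to check.

Emit:
servo_tool:
  plan:
    - [[1,0,0,0.5,0,0,0],[1,0,0,1,0,0,0],[1,-0.5,0,0.8,0,0,0],[1,-0.9,0,0.3,0,0,0],[1,-0.9,0,0.2,0,0,0]]

```text
t: 11.4
ee_pos: [521.2, -75.2, 235.6]
orientation: [3.128, -0.284, 0.009]
ft_force: [-0.4, 0.3, 0.1]
width: 0.5
grasp_force: 0.0
```

Emit:
servo_tool:
  plan:
    - [[1,-0.9,0,0,0,0,0],[1,-0.5,0,0,0,0,0],[1,0,0,0,0,0,0],[1,0,0,0,0,0,0],[1,0,0,0,0,0,0]]

```text
t: 11.82
ee_pos: [465.6, -75.2, 233.7]
orientation: [3.129, -0.284, 0.004]
ft_force: [0.0, -0.6, -0.0]
width: 0.7
grasp_force: 0.0
```

```bash
python3 - <<'E'
from h import *
o=readout.get_obs(); print(o['t'],o['ee_pos'],o['ft_force'])
c=cam('wrist'); a=snap('wrist','w5.png'); s=snap('side','s5.png')
u=np.array([.984,-.178,0]); p=proj(c,[566,-67,49]); print(p,'cap z 40:',proj(c,[566,-67,40]), 'restface', proj(c,np.array([566,-67,60])+59.5*u))
S=cam('side'); print('side cap z49,z40',proj(S,[566,-67,49]),proj(S,[566,-67,40]))
f=lambda x:cv2.resize(x,(400,400),interpolation=cv2.INTER_CUBIC)
cv2.imwrite('pics/m5.png',np.hstack([f(a[0:240,130:370,::-1]),f(s[180:270,223:313,::-1])]))
E
```

```text
11.8167 [465.61867203 -75.18551556 233.65191151] [ 0.0050732  -0.64516009 -0.02415464]
[225.96570418  90.60808713] cap z 40: [226.93217842  91.31040174] restface [222.22759866  11.55353936]
side cap z49,z40 [258.10704012 220.81028937] [258.0433046  223.70519618]
```

View pics/m5.png

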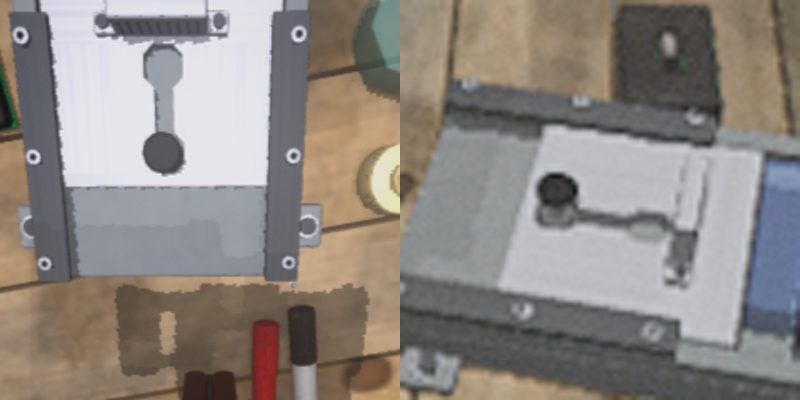

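The side view shows the cap at (258.3,222.7), where it was when up at the start (pressed, it would be about 3 px lower), with its stem visible. It is in the second hole, the jaw is shut on the bar and the robot is clear, so I hand in.

```bash
python3 -c "
from h import *
print(close_job())"
```

```text
the job is handed in; nothing more can be done
None
```

I handed the job in at about 12 s. In the last pictures the jaw is shut with the blue bar square against the fence, the plunger cap is back up, and the arm is clear; the hand-in gave no verdict.

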